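# Clamp the drum cartridge with the edge thumbwheel

## Task

Set the loose drum cartridge gently down into the open bay in the printer's top, lengthwise in the bay as it fits, and let go. Then lock it: with a light fingertip on the edge thumbwheel beside the bay, roll the wheel's top away from the robot, in as many strokes as it takes, until the steel jaw has pushed the cartridge square and flush against the far wall of the bay and stays gripping it. Move the jaw only by its wheel, do not lean hard on the wheel or over-tighten the jaw, and leave the stapler and the binder clip tin where they are.

Things in the scene. Friction and masses are not known exactly. Their poses are not given: they have to be found in the camera images.
- printer: grey printer, 300 (x) x 320 (y) x 170 mm tall, fixed; origin at the centre of its underside, x away from the robot, y left, z up; flat top panel at z = 170 mm; its open flap hangs on the +x side. In the top, left of the middle, is an open bay, 100 (x) x 130 (y) x 40 mm deep; right of the bay (lower y) a thumbwheel pokes up through a slot in the panel.
- bay_floor (a point): centre of the bay's floor, 40 mm below the top panel; axes as the printer's. Bay walls at x = -50 and +50 mm, y = -65 and +65 mm from it. The cartridge is clamped against the far wall (+50 mm in x). The cartridge is lowered in, not dropped: within 30 mm of the floor it must stay below 0.4 m/s
- jaw: steel plate in the bay's near end, 10 (x) x 90 (y) x 36 mm tall; origin at the bottom middle of its pushing (+x) face, 2 mm above the bay floor; slides along the printer's x, geared to the wheel. The face starts 38 to 28 mm on the near side of bay_floor; clamped, it ends 14 mm on the near side. Fingers must not push it (2 N at most)
- jaw_face (a point): middle of the jaw's pushing face. It may press the cartridge with 25 N at most; a lightly pressed wheel slips under the finger before that. The jaw stays where the wheel leaves it, and grips if it still presses the cartridge (over 0.8 N) when left alone
- wheel_housing: black bezel round the wheel's slot with the wheel it carries, fixed in the printer; origin at the slot's centre, level with the top panel, x along the slot (the rolling direction), z up. Slot 56 (x) x 18 mm, bezel 68 x 27 mm, 1.5 mm high. Never press wheel or bezel with more than 20 N
- wheel_slot (a point): same point as the housing's origin. The ribbed pale plastic wheel, 60 mm in diameter, 12 mm wide, axle along y, has its crown over this point, 6.5 to 8.5 mm above the panel (it runs a little out of true, so the height changes as it turns). It is not sprung: 1 mm too low presses some 25 N. Turning it takes 1 to 3 N along the rim, more once the jaw bears
- thumbwheel (a joint): wheel angle, rad: 0 = jaw fully open, grows as the wheel's top is rolled towards the printer's +x; the jaw moves 16 mm per rad. About 1.5 with the cartridge clamped, stop at 2.1; stays where it is left. Starts at 0 to 0.6
- cartridge: black drum cartridge, loose, about 0.32 kg: block 64 (x) x 110 (y) x 40 mm tall, on top in the middle a grey grip rib 14 (x) x 50 (y) x 28 mm tall (68 mm in all); origin at the centre of its underside. Same either way round. Starts flat on the cart's top, left or right of the printer
- stapler: black desk stapler, 135 x 36 mm, 58 mm tall, lying flat; a bystander, to be left alone
- clip_tin: round stainless binder clip tin, 62 mm across, 26 mm tall, standing on the printer's top; a bystander, to be left alone
There are look-alikes about, which are no part of the job. What is shaped like the cartridge but blue is not meant.

How it is judged:
On the way:
1. the cartridge lies flat in the bay and has been let go (z of cartridge in the frame of bay_floor between -0.003 and 0.004 m and y of cartridge in the frame of bay_floor between -0.013 and 0.013 m and angle between cartridge's own z axis and vertical below 0.05 rad and contact force between the fingers and cartridge below 0.05 N), for 0.2 s.
At the end, for the whole second after the job is handed in: The cartridge lies flat on the bay's floor, at rest, square to the bay within 0.03 rad and flush against the far wall within 1.5 mm (its origin at least 16.5 mm on the far side of bay_floor), and the jaw still presses it with more than 0.8 N (z of cartridge in the frame of bay_floor between -0.003 and 0.004 m and y of cartridge in the frame of bay_floor between -0.013 and 0.013 m and angle between cartridge's own z axis and vertical below 0.05 rad and x of cartridge in the frame of bay_floor above 0.0165 m and angle between the x axis of cartridge and the x axis of printer, either way round below 0.03 rad and contact force between jaw and cartridge above 0.8 N and linear speed of cartridge below 0.01 m/s); the robot touches nothing.
It fails at once if the wheel or its bezel is pressed with more than 20 N (contact force between any of the fingers, the arm and wheel_housing above 20 N).
It fails at once if the jaw presses the cartridge with more than 25 N (contact force between jaw and cartridge above 25 N).
It fails at once if fingers or arm push the jaw itself (over 2 N) (contact force between any of the fingers, the arm and jaw above 2 N).
It fails at once if the cartridge is dropped into the bay (faster than 0.4 m/s within 30 mm of the bay's floor) (linear speed of cartridge above 0.4 m/s and z of cartridge in the frame of bay_floor below 0.03 m and horizontal distance between cartridge and bay_floor below 0.04 m).
It fails at once if the stapler or the clip tin is moved by more than 20 mm (distance of any of stapler, clip_tin from where it was at the start of the episode above 0.02 m).
It also fails if it takes over 72 s, if anything falls off the work surface, if the arm or the gripper's body presses on something with over 40 N, if the wrist force passes 120 N, or if a joint passes its speed limit or range.

## Robot

A 6-joint arm with a two-finger parallel gripper is mounted at the origin on the work surface. World frame = base frame: x ahead of the robot, y to its left, z up, the work surface at z = 0. Lengths are in m, angles in rad, forces in N, time in s.
With the tool pointing down it reaches from about 0.4 to 0.825 m from the base axis. Payload 7 kg.
Tool frame: the origin (TCP) lies at the very end of the fingers, on their centre line; the grasp point (between the pads) lies 19 mm behind it; z points along the fingers, x is the direction in which the jaws open and shut, and the axes are right-handed (so a half turn about z gives the same grasp; the last joint's range is limited). The gripper opens to 88 mm and grips with 3 to 60 N. Pads are 19 mm wide; open, the fingers measure 130 mm over their backs; the gripper's body (78 mm by 193 mm) begins 47 mm behind the grasp point.
Start: joints at [1.631, 0.359, 0.012, 0, -1.224, -0.288], TCP at [0.152, 0.658, 0.227] pointing down, gripper open.
Joint ranges: [-3.07, 3.07], [-1.43, 2.12], [-1.02, 1.25], [-3.03, 1.67], [-3.05, -0], [-3.03, 3.03]. Speed limits (rad/s): [2.39, 2.39, 3.01, 3.14, 3.14, 3.14].

## Interface

Orientations are given as [roll, pitch, yaw] about the fixed x, y, z axes, in that order (R = Rz(yaw) Ry(pitch) Rx(roll)).
In Python, from station import telemetry, grab_frame, arm, regions_of, pinpoint gives the robot as it stands. The module is installed in compiled form; this text tells all that it offers.
- The arm moves only by the shell command python3 -m inch 'ROWS' [FORCE]. ROWS is text: rows parted by semicolons, each of 7 numbers parted by spaces: the opening, from 0 (shut) to 1 (fully open), then the shift along the world's x, y, z in cm, then the turn, a rotation vector about the world's x, y, z in degrees. A call has 1 to 12 rows; each row is the pose to reach, as a shift and turn from the pose measured when the call began; what a row does not reach only later rows make up. A row lasts 1/8 s, in which the tool goes at most 62.5 mm and 10.7 degrees, less where a joint would pass 70% of its speed; a pose out of reach is approached as far as the arm can. A call with a gripper value outside its range is refused whole. The fingers move at their own pace and stop on an object; FORCE is the grip in N (left out, the last holds). Time passes only in rows, so rows that repeat a pose let the fingers close. It gives the time, the measured TCP pose, the force and the opening at its end, in the units of the state.
- telemetry.get_state(): the state, without advancing time (a new reading comes with each control period).
- grab_frame(name): name is "side" or "top" or "wrist"; returns a dict with "pixels" (400x640x3 uint8, red, green, blue), "fx", "fy", "cx", "cy" (pixels), "R" (3x3) and "t" (3): a world point X has camera coordinates R X + t. Camera axes: x right, y down, z forward; pixel columns grow to the right and rows downward; lengths in m; the calibration is good to about 2 mm. A picture is of the moment at which its call begins. There is no depth.
- arm.job_done(): hands the job in, once; it reports no verdict.
Trained networks look in the newest picture that a camera, given by its name, has taken for a name from the list of things; names that differ only in an ending like _2 or _b are one class to them, and where a whole thing is asked for, a point or a joint stands for the part that bears it (a point fixed in the world has none). Each returns a list of dicts, best first, with "p" (0 to 1); they miss things now and then, are a little off and sometimes report something else, mostly with a low value. They report only what shows in the picture. A call takes as long as a camera call. They do not tell look-alikes from the thing itself.
- regions_of(camera, name): "pixels" (400x640 bool, what is visible of it) and "bbox" ([left, top, right, bottom] in pixels, round what is visible of it).
- pinpoint(camera, name): "location" ([column, row] in pixels: a listed point, or the origin of a listed thing).
The state is a dict: "t": time; "q": joint angles; "qd": joint speeds; "joint_efforts": joint torques, N m; "eef_pos": TCP position; "ee_rot": TCP orientation; "force": force on the tool from outside, world axes, zero at the start; "moment": the same for the moment, N m; "width": finger opening in m.
Only numpy, scipy, OpenCV 4.12 (cv2) and the standard library are available. Lean on these libraries where they do the work, as an engineer would, in place of code of your own. Each camera call takes 0.05 s, during which the arm holds its last target. There are 200 camera calls.

## Working session

There is one attempt and no reset: what is moved stays moved. The work goes in short steps, Python scripts to look and compute and a shell command to move; the robot and the scene stay as the last step left them, time stands still between calls to the robot, and variables do not carry over. Pictures are saved under pics/ and viewed, about 8 in all and at most 12, crops included, and the job is handed in when it is done.

```bash
mkdir -p pics
cat > h.py <<'E'
import numpy as np, cv2
from station import telemetry, grab_frame, arm, regions_of, pinpoint
def ray(f,px):
    d=np.array([(px[0]-f['cx'])/f['fx'],(px[1]-f['cy'])/f['fy'],1.]); R=np.array(f['R']);t=np.array(f['t'])
    return -R.T@t, R.T@d
def onz(f,px,z):
    o,d=ray(f,px); return o+d*(z-o[2])/d[2]
def tri(obs):
    A=np.zeros((3,3));b=np.zeros(3)
    for f,px in obs:
        o,d=ray(f,px); d=d/np.linalg.norm(d);P=np.eye(3)-np.outer(d,d);A+=P;b+=P@o
    X=np.linalg.solve(A,b); return X
def proj(f,X):
    c=np.array(f['R'])@X+np.array(f['t']); return np.array([f['fx']*c[0]/c[2]+f['cx'],f['fy']*c[1]/c[2]+f['cy']])
def save(f,n,box=None,s=1):
    im=f['pixels'][:,:,::-1]
    if box: im=im[box[1]:box[3],box[0]:box[2]]
    cv2.imwrite('pics/'+n,cv2.resize(im,None,fx=s,fy=s,interpolation=cv2.INTER_CUBIC))
E
python3 - <<'E'
from h import *
np.set_printoptions(precision=4,suppress=True)
F={c:grab_frame(c) for c in ('side','top')}
for c in F: save(F[c],c+'0.png'); print(c,-np.array(F[c]['R']).T@F[c]['t'])
for n in ['printer','bay_floor','jaw_face','wheel_slot','cartridge','stapler','clip_tin']:
    for c in F:
        r=pinpoint(c,n); print(n,c,[(np.round(x['location'],1).tolist(),round(x['p'],2)) for x in r[:3]])
print(telemetry.get_state())
E
```

```text
side [0.2665 0.5559 0.7228]
top [0.3297 0.0187 1.1418]
printer side [([325.9, 224.2], 0.66), ([309.8, 208.2], 0.54)]
printer top [([323.9, 209.1], 0.91)]
bay_floor side [([311.6, 207.4], 0.64), ([343.7, 151.0], 0.37)]
bay_floor top [([320.9, 209.8], 0.73), ([293.9, 200.0], 0.66)]
jaw_face side [([327.0, 199.7], 0.79), ([377.3, 143.6], 0.69)]
jaw_face top [([295.8, 216.0], 0.71)]
wheel_slot side [([341.4, 151.7], 0.72), ([326.4, 202.4], 0.35)]
wheel_slot top [([368.0, 197.3], 0.64), ([366.5, 197.4], 0.33)]
cartridge side [([377.5, 144.9], 0.72), ([432.8, 186.0], 0.65)]
cartridge top [([442.8, 300.3], 0.94), ([473.7, 218.6], 0.57), ([293.7, 218.2], 0.45)]
stapler side [([274.6, 353.3], 0.72)]
stapler top [([181.3, 234.1], 0.56)]
clip_tin side [([303.6, 135.8], 0.81)]
clip_tin top [([375.8, 146.7], 0.6)]
{'t': 0.8, 'q': array([ 1.6311,  0.3586,  0.0119, -0.    , -1.2241, -0.2881]), 'qd': array([ 0.0008,  0.0003,  0.    , -0.0005,  0.0004, -0.0008]), 'joint_efforts': array([  0.0007, -58.2274,  29.33  ,   7.0022,   0.0126,  -0.    ]), 'eef_pos': array([0.1525, 0.6575, 0.2266]), 'ee_rot': array([ 3.1416,  0.    , -1.7986]), 'force': array([ 0.3102, -0.6476,  0.1708]), 'moment': array([0.0058, 0.012 , 0.0121]), 'width': 0.08740447907687547}
```

View pics/top0.png

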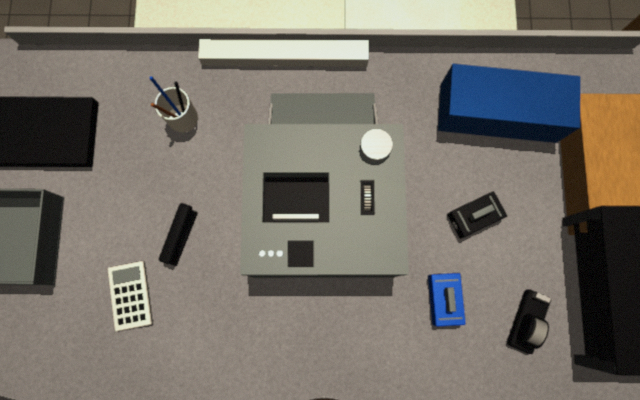

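View pics/side0.png

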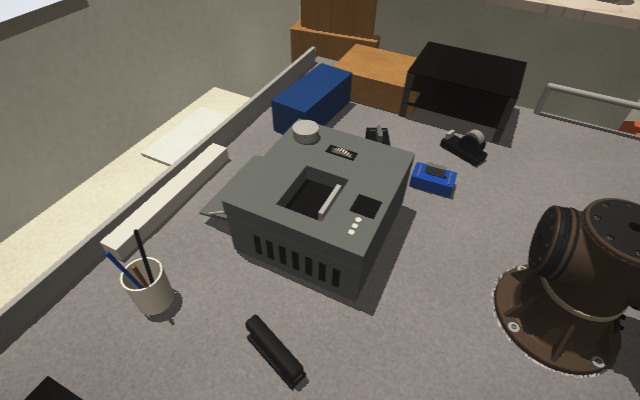

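Top view: the black cartridge is at (477,215), right of the printer; the blue look-alike is at (447,299). The bay is at (296,197), the wheel at (367,197), the tin at (376,145) and the stapler at (177,235).

Run:
```python
from h import *
np.set_printoptions(precision=4,suppress=True)
f=grab_frame('top'); im=f['pixels']
# bay outline at z=.17 : dark region
g=cv2.cvtColor(im,cv2.COLOR_RGB2GRAY).astype(int)
print('row197',g[197,236:412:1].tolist()); print('col280',g[118:282,270].tolist())
for n in ['cartridge','wheel_slot','printer','clip_tin']:
    for r in regions_of('top',n)[:3]:
        m=r['pixels'].astype(np.uint8); (c,wh,a)=cv2.minAreaRect(cv2.findNonZero(m)); bx=cv2.boxPoints((c,wh,a))
        z={'cartridge':.04,'wheel_slot':.172,'printer':.17,'clip_tin':.196}[n]
        print(n,round(r['p'],2),r['bbox'],np.array([onz(f,p,z)[:2] for p in bx]).round(4).tolist(),onz(f,c,z)[:2])
# rib: bright px near cartridge
s=im[185:240,440:515]; gg=cv2.cvtColor(s,cv2.COLOR_RGB2GRAY)
save(f,'cart.png',(440,185,515,240),8); save(f,'bay.png',(240,115,412,282),4)
```

```text
row197 [129, 137, 136, 135, 141, 141, 142, 141, 142, 144, 144, 142, 141, 143, 143, 140, 144, 141, 144, 143, 144, 144, 144, 144, 149, 141, 107, 51, 39, 39, 40, 38, 38, 36, 37, 39, 42, 39, 42, 38, 40, 40, 41, 42, 42, 43, 42, 41, 41, 38, 41, 46, 41, 40, 44, 43, 44, 43, 44, 41, 42, 42, 43, 43, 44, 46, 46, 44, 39, 43, 44, 44, 41, 43, 41, 42, 48, 39, 42, 44, 43, 46, 44, 44, 39, 46, 42, 43, 43, 44, 44, 43, 52, 110, 146, 154, 151, 150, 153, 151, 151, 152, 151, 155, 151, 148, 150, 154, 151, 153, 154, 153, 153, 150, 151, 151, 153, 154, 151, 151, 151, 150, 152, 148, 111, 55, 40, 49, 72, 101, 110, 112, 112, 110, 104, 76, 42, 53, 111, 147, 150, 148, 149, 150, 149, 148, 147, 152, 147, 148, 149, 148, 147, 148, 147, 148, 149, 147, 150, 144, 148, 146, 149, 145, 146, 146, 144, 146, 145, 142, 140, 137, 138, 139, 138, 144]
col280 [146, 139, 136, 133, 123, 123, 136, 143, 143, 140, 140, 141, 146, 141, 143, 145, 139, 142, 144, 143, 144, 143, 144, 144, 148, 145, 143, 145, 143, 147, 145, 145, 144, 145, 142, 144, 146, 142, 147, 145, 145, 147, 147, 141, 144, 145, 147, 142, 147, 146, 146, 142, 144, 140, 91, 42,
[... 740 characters left out ...]
]] [ 0.5103 -0.3328]
wheel_slot 0.7 [360.2, 180.2, 372.8, 215.3] [[0.4905, -0.066], [0.5542, -0.0666], [0.5544, -0.0921], [0.4907, -0.0912]] [ 0.5223 -0.079 ]
wheel_slot 0.67 [239.4, 90.8, 406.3, 276.3] [[0.3642, 0.1624], [0.7337, 0.1755], [0.7362, -0.1617], [0.3664, -0.152]] [0.5436 0.006 ]
wheel_slot 0.27 [448.4, 189.9, 506.1, 240.1] [[0.4898, -0.2328], [0.5377, -0.3279], [0.4855, -0.3504], [0.4386, -0.256]] [ 0.4877 -0.2916]
printer 0.69 [239.3, 91.0, 407.9, 275.3] [[0.3663, 0.1633], [0.7384, 0.1726], [0.7372, -0.1679], [0.3654, -0.1541]] [0.5453 0.0035]
clip_tin 0.57 [362.0, 128.6, 391.2, 161.0] [[0.6508, -0.0654], [0.6513, -0.124], [0.5867, -0.1227], [0.5863, -0.0648]] [ 0.6186 -0.0942]
```

View pics/cart.png

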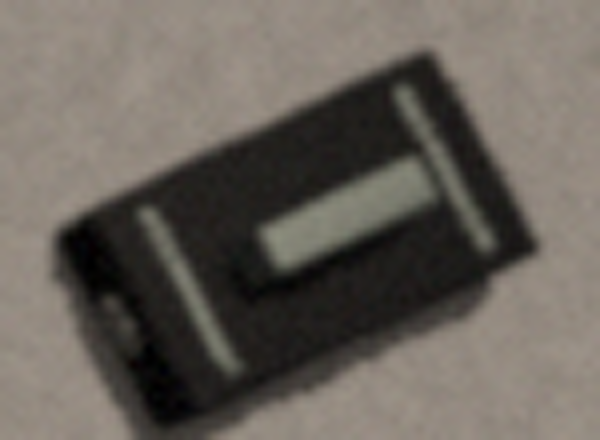

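Crop: the grey rib's centre is at about pixel (483.5,211.7), with its long axis turned about 26°. I'm moving the arm round the base and over the printer, toward the cartridge.

```bash
python3 -m inch '1 4 -4 3 0 0 -8; 1 8 -8 6 0 0 -16; 1 12 -12 9 0 0 -24; 1 16 -16.5 9 0 0 -32; 1 20 -21 9 0 0 -40; 1 24 -25.5 9 0 0 -46; 1 28 -30 9 0 0 -51; 1 31 -35.5 9 0 0 -51; 1 33 -41 9 0 0 -51; 1 35 -47 9 0 0 -51; 1 36 -53 9 0 0 -51; 1 36.5 -59 9 0 0 -51'
python3 -m inch '1 -0.5 -6 0 0 0 0; 1 -0.5 -12 0 0 0 0; 1 -0.5 -18 0 0 0 0; 1 -0.5 -24 0 0 0 0; 1 -1 -30 0 0 0 0; 1 -1 -36 -4 0 0 0; 1 -1 -40 -9 0 0 0; 1 -1 -40 -12 0 0 0;1 -1 -40 -12 0 0 0'
python3 - <<'E'
from h import *
np.set_printoptions(precision=4,suppress=True)
rib=np.array([[262,230],[415,155],[435,195],[280,275]])/8+[440,185]-.5
f=grab_frame('top'); print('rib',onz(f,rib.mean(0),.068))
w=grab_frame('wrist'); save(w,'w1.png')
for r in regions_of('wrist','cartridge')[:3]:
    c,wh,a=cv2.minAreaRect(cv2.findNonZero(r['pixels'].astype(np.uint8))); print(r['p'],c,wh,a,onz(w,c,.04))
for r in pinpoint('wrist','cartridge')[:2]: print(r,onz(w,r['location'],0))
# bay edges subpixel in top frame saved earlier
im=cv2.cvtColor(cv2.imread('pics/top0.png'),cv2.COLOR_BGR2GRAY).astype(float)
def cross(p,lo=90):
    i=np.where(np.diff((p<lo).astype(int))!=0)[0]; return [round(float(k+(lo-p[k])/(p[k+1]-p[k])),2) for k in i]
for r in (182,190,205,212): print('row',r,[x+240 for x in cross(im[r,240:345])],np.round([onz(f,(x+240,r),.17)[:2] for x in cross(im[r,240:345])],4).tolist())
for c in (268,282,310,322): print('col',c,np.round([onz(f,(c,x+150),.17)[:2] for x in cross(im[150:240,c])],4).tolist())
print(telemetry.get_state()['q'])
E
```

```text
t: 2.55
eef_pos: [0.5176, 0.0655, 0.3167]
ee_rot: [-3.141, 0.0, -2.689]
force: [1.3, -0.6, 0.7]
width: 0.0876
t: 3.68
eef_pos: [0.5055, -0.3345, 0.1936]
ee_rot: [3.137, -0.004, -2.691]
force: [-0.1, 1.5, 1.2]
width: 0.0876
rib [ 0.5114 -0.3395  0.068 ]
0.94 (400.5, 299.0) (26.0, 47.0) 90.0 [ 0.3706 -0.259   0.04  ]
0.67 (318.0, 177.5) (107.0, 64.0) 90.0 [ 0.514 -0.343  0.04 ]
{'location': [424.7, 291.5], 'p': 0.86} [ 0.3273 -0.264   0.    ]
{'location': [320.5, 171.9], 'p': 0.75} [ 0.5114 -0.3433  0.    ]
row 182 [262.55, 328.39] [[0.5492, 0.1249], [0.5502, -0.0046]]
row 190 [262.53, 328.59000000000003] [[0.5332, 0.1245], [0.5341, -0.005]]
row 205 [262.21, 328.57] [[0.5033, 0.1243], [0.5042, -0.005]]
row 212 [262.2, 328.61] [[0.4895, 0.124], [0.4904, -0.0052]]
col 268 [[0.5695, 0.1147], [0.4702, 0.1122]]
col 282 [[0.5697, 0.0871], [0.4877, 0.0854], [0.4763, 0.0852], [0.47, 0.0851]]
col 310 [[0.57, 0.0318], [0.4882, 0.031], [0.4767, 0.0309], [0.4705, 0.0308]]
col 322 [[0.5702, 0.0081], [0.4711, 0.0076]]
[-0.2606  0.2675 -0.183   0.0004 -1.1164  0.7144]
```

View pics/w1.png

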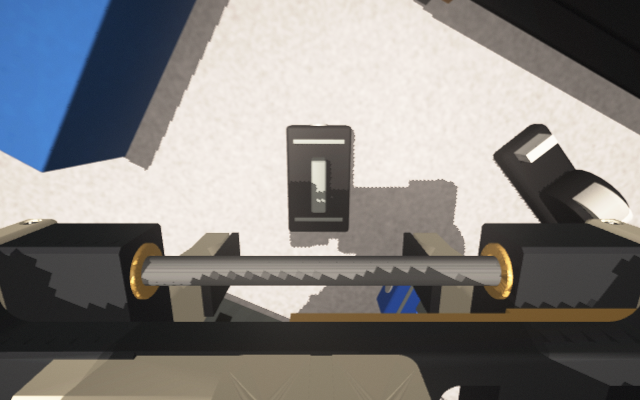

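View pics/bay.png

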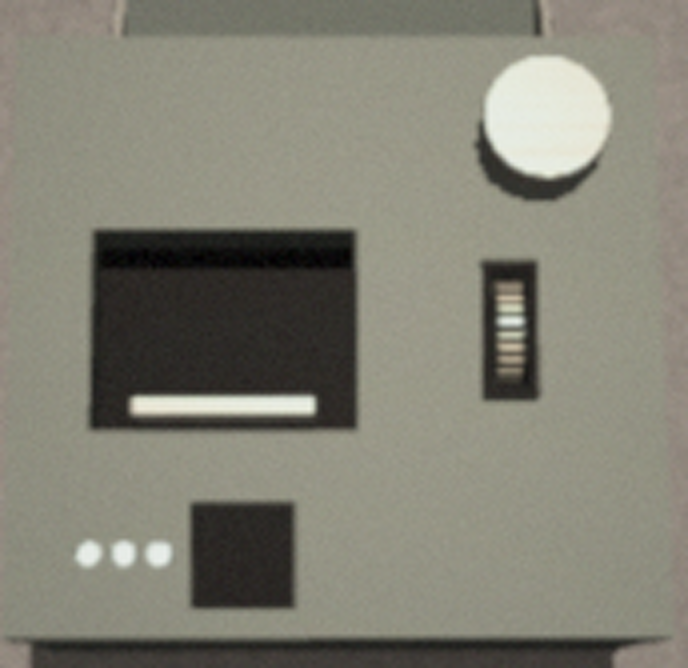

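The wrist view shows the black cartridge straight and upright, with its rib at (319,186), so the yaw matches. The bay crop shows the bay centre at about (0.520, 0.060), the jaw face 32 mm on the near side and the wheel at (0.522, -0.079). Next I'm descending to grasp the rib.

```bash
python3 -m inch '1 0.6 -0.65 -4 0 0 0; 1 0.6 -0.65 -8 0 0 0; 1 0.6 -0.65 -11 0 0 0; 1 0.6 -0.65 -13 0 0 0; 1 0.6 -0.65 -14.2 0 0 0; 1 0.6 -0.65 -14.7 0 0 0; 1 0.6 -0.65 -14.7 0 0 0; 0.1 0.6 -0.65 -14.7 0 0 0; 0.1 0.6 -0.65 -14.7 0 0 0; 0.1 0.6 -0.65 -14.7 0 0 0; 0.1 0.6 -0.65 -14.7 0 0 0; 0.1 0.6 -0.65 -14.7 0 0 0' 25
python3 - <<'E'
from h import *
f=grab_frame('side'); save(f,'s1.png',(330,90,450,200),5)
E
```

```text
t: 5.38
eef_pos: [0.5149, -0.3409, 0.0522]
ee_rot: [-3.139, 0.003, -2.688]
force: [-0.0, -0.2, 0.1]
width: 0.0431
```

```bash
python3 -m inch '0 0 0 0 0 0 0; 0 0 0 0 0 0 0; 0 0 0 0 0 0 0; 0 0 0 0 0 0 0; 0 0 0 0 0 0 0; 0 0 0 0 0 0 0'
```

```text
t: 6.18
eef_pos: [0.5149, -0.3408, 0.052]
ee_rot: [-3.139, 0.003, -2.688]
force: [-0.0, 0.6, -2.5]
width: 0.0138
```

```bash
python3 -m inch '0 0 0 0.5 0 0 0; 0 0 0 1.5 0 0 0; 0 0 0 3 0 0 0; 0 0 0 5 0 0 0; 0 0 0 8 0 0 0; 0 0 0 12 0 0 0; 0 0 0 17 0 0 0; 0 0 0 22 0 0 0; 0 0 0 22 0 0 0'
python3 - <<'E'
from h import *
f=grab_frame('side'); save(f,'s1.png',(300,0,560,200),3)
E
```

```text
t: 7.3
eef_pos: [0.5167, -0.3419, 0.2785]
ee_rot: [-3.131, 0.009, -2.687]
force: [0.3, 0.6, -3.9]
width: 0.0138
```

View pics/s1.png

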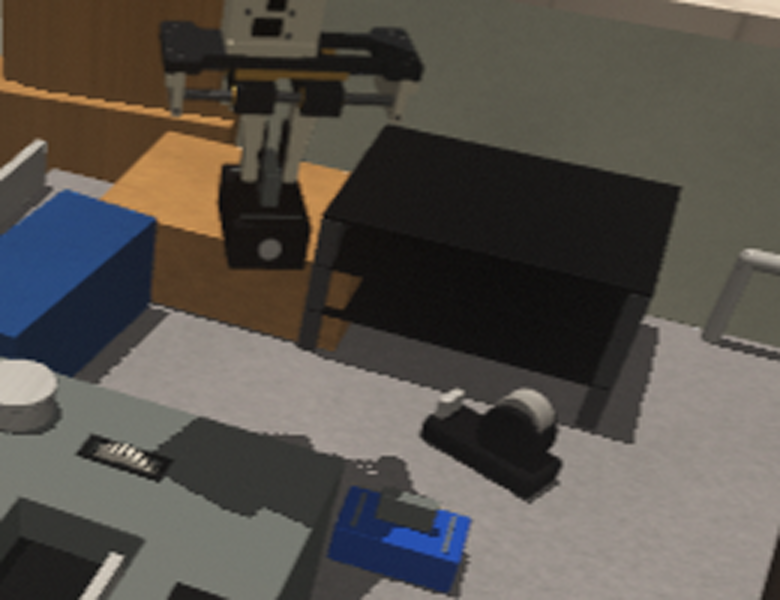

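The cartridge is held level (side crop). Now carrying it over the bay.

```bash
python3 -m inch '0 0.2 4 1 0 0 -3; 0 0.4 9 1 0 0 -7; 0 0.6 14 1 0 0 -12; 0 0.8 19 1 0 0 -17; 0 1 24 1 0 0 -22; 0 1.2 29 1 0 0 -25.5; 0 1.2 34 1 0 0 -25.5; 0 1.2 38 0 0 0 -25.5; 0 1.2 40.2 -1 0 0 -25.5; 0 1.2 40.2 -2 0 0 -25.5; 0 1.2 40.2 -2 0 0 -25.5; 0 1.2 40.2 -2 0 0 -25.5'
python3 - <<'E'
from h import *
f=grab_frame('top'); save(f,'t2.png',(220,100,420,290),4)
E
```

```text
t: 8.85
eef_pos: [0.5276, 0.0602, 0.2553]
ee_rot: [-3.135, 0.006, -3.134]
force: [-0.8, -0.5, -2.7]
width: 0.0138
```

View pics/t2.png

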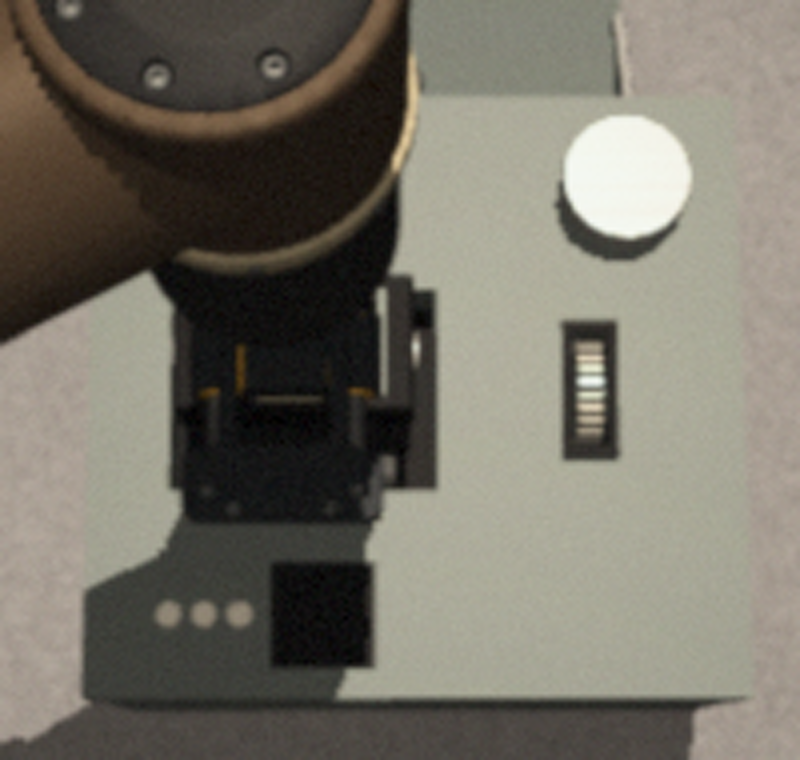

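```bash
python3 -m inch '0 0.15 -0.2 -1 0 0 0; 0 0.15 -0.2 -2 0 0 0; 0 0.15 -0.2 -3 0 0 0; 0 0.15 -0.2 -3.5 0 0 0; 0 0.15 -0.2 -3.5 0 0 0'
python3 -m inch '0 0 0 -0.5 0 0 0; 0 0 0 -1 0 0 0; 0 0 0 -1.5 0 0 0; 0 0 0 -2 0 0 0; 0 0 0 -2.5 0 0 0; 0 0 0 -2.5 0 0 0'
```

```text
t: 9.52
eef_pos: [0.529, 0.0582, 0.22]
ee_rot: [-3.135, 0.006, -3.134]
force: [0.1, 0.3, -3.2]
width: 0.0138
t: 10.28
eef_pos: [0.5287, 0.0581, 0.1946]
ee_rot: [-3.134, 0.005, -3.134]
force: [-0.0, 0.7, -3.2]
width: 0.0138
```

```bash
python3 -m inch '0 0 0 -0.3 0 0 0; 0 0 0 -0.6 0 0 0; 0 0 0 -0.9 0 0 0; 0 0 0 -1.1 0 0 0; 0 0 0 -1.1 0 0 0'
```

```text
t: 10.9
eef_pos: [0.5287, 0.058, 0.1834]
ee_rot: [-3.134, 0.005, -3.134]
force: [-1.1, -0.1, -2.1]
width: 0.0138
```

```bash
python3 -m inch '0 0 0 -0.1 0 0 0; 0 0 0 -0.2 0 0 0; 0 0 0 -0.2 0 0 0'
```

```text
t: 11.28
eef_pos: [0.5288, 0.0578, 0.1819]
ee_rot: [-3.134, 0.005, -3.134]
force: [-2.2, -1.8, 1.5]
width: 0.0138
```

Touchdown. I'm releasing and going up.

```bash
python3 -m inch '0.5 0 0 0 0 0 0; 0.5 0 0 0 0 0 0; 0.5 0 0 0 0 0 0; 0.5 0 0 0.1 0 0 0; 0.5 0 0 1 0 0 0; 0.5 0 0 3 0 0 0; 0.5 0 0 7 0 0 0; 0.3 0 -4 9 0 0 0; 0 0 -8 9 0 0 0; 0 -2 -14 9 0 0 0; 0 -2 -14 9 0 0 0'
python3 - <<'E'
from h import *
np.set_printoptions(precision=4,suppress=True)
f=grab_frame('top'); s=grab_frame('side'); w=grab_frame('wrist')
a=cv2.resize(f['pixels'][140:240,240:400],None,fx=4,fy=4)[:,:,::-1]; b=cv2.resize(s['pixels'][130:230,240:400],None,fx=2.5,fy=2.5)[:,:,::-1]
cv2.imwrite('pics/t3.png',np.vstack([a,np.pad(cv2.resize(s['pixels'][130:230,260:400],None,fx=2,fy=2)[:,:,::-1],((0,0),(0,360),(0,0)))]))
save(w,'w3.png')
for c,F in (('top',f),('side',s)):
  for n in ('wheel_slot','cartridge','jaw_face'):
    print(c,n,[(np.round(r['location'],1),r['p'],onz(F,r['location'],{'wheel_slot':.17,'cartridge':.13,'jaw_face':.15}[n])) for r in pinpoint(c,n)[:2]])
E
```

```text
t: 12.65
eef_pos: [0.5076, -0.0851, 0.2728]
ee_rot: [-3.134, 0.006, -3.137]
force: [-0.3, -0.3, 0.6]
width: 0.0097
top wheel_slot [(array([371.3, 195.6]), 0.56, array([ 0.5235, -0.0886,  0.17  ]))]
top cartridge [(array([297.3, 193.8]), 0.93, array([0.5342, 0.0578, 0.13  ])), (array([441.1, 299.2]), 0.59, array([ 0.3255, -0.227 ,  0.13  ]))]
top jaw_face [(array([296.8, 213.9]), 0.5, array([0.4894, 0.0574, 0.15  ]))]
side wheel_slot [(array([341. , 149.8]), 0.58, array([ 0.5218, -0.0869,  0.17  ]))]
side cartridge [(array([434.2, 183.6]), 0.58, array([ 0.306 , -0.1213,  0.13  ])), (array([310. , 199.5]), 0.56, array([0.5297, 0.0504, 0.13  ]))]
side jaw_face [(array([326.4, 202.7]), 0.53, array([0.487 , 0.0601, 0.15  ]))]
```

View pics/t3.png

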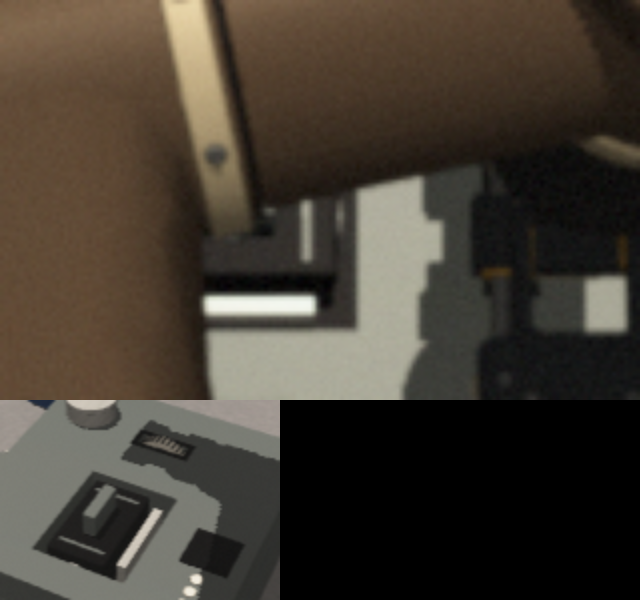

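The cartridge lies flat in the bay, released, with the jaw behind it (side view in the lower left of the picture). Now closing the fingers and going to the wheel.

```bash
python3 -m inch '0 0 0.6 -3 0 0 0; 0 0 0.6 -6 0 0 0; 0 0 0.6 -8 0 0 0; 0 0 0.6 -8.5 0 0 0; 0 0 0.6 -8.5 0 0 0; 0 0 0.6 -8.5 0 0 0'
python3 -m inch '0 0 0 -0.2 0 0 0; 0 0 0 -0.4 0 0 0; 0 0 0 -0.4 0 0 0; 0 0 0 -0.4 0 0 0'
```

```text
t: 13.85
eef_pos: [0.5097, -0.0752, 0.1877]
ee_rot: [-3.134, 0.007, -3.132]
force: [-0.0, -0.7, -0.2]
width: 0.0005
t: 14.35
eef_pos: [0.5097, -0.0753, 0.1838]
ee_rot: [-3.134, 0.007, -3.132]
force: [-0.2, -0.3, 0.3]
width: 0.0003
```

```bash
python3 -m inch '0 0 -0.2 -0.1 0.4 0.4 -0.5; 0 0 -0.4 -0.2 0.4 0.4 -0.5; 0 0 -0.4 -0.2 0.4 0.4 -0.5; 0 0 -0.4 -0.2 0.4 0.4 -0.5'
python3 -m inch '0 0 0 -0.1 0 0 0; 0 0 0 -0.15 0 0 0; 0 0 0 -0.15 0 0 0'
```

```text
t: 14.85
eef_pos: [0.5097, -0.0794, 0.1817]
ee_rot: [-3.141, -0.0, -3.141]
force: [0.3, 0.0, 0.0]
width: 0.0005
t: 15.22
eef_pos: [0.5096, -0.0793, 0.1802]
ee_rot: [-3.141, -0.0, -3.141]
force: [0.1, 0.5, 0.1]
width: 0.0003
```

```bash
python3 -m inch '0 0 0 -0.08 0 0 0; 0 0 0 -0.16 0 0 0; 0 0 0 -0.16 0 0 0'
python3 -m inch '0 0 0 -0.04 0 0 0; 0 0 0 -0.04 0 0 0'
python3 -m inch '0 0 0 -0.04 0 0 0; 0 0 0 -0.04 0 0 0'
```

```text
t: 15.6
eef_pos: [0.5095, -0.0793, 0.1785]
ee_rot: [-3.141, -0.001, -3.141]
force: [-0.6, 0.2, 0.1]
width: 0.0006
t: 15.85
eef_pos: [0.5095, -0.0793, 0.178]
ee_rot: [-3.141, -0.001, -3.141]
force: [-0.6, -0.7, -0.2]
width: 0.0006
t: 16.1
eef_pos: [0.5096, -0.0793, 0.1777]
ee_rot: [-3.141, -0.0, -3.141]
force: [0.1, 0.1, 0.4]
width: 0.0007
```

```bash
python3 -m inch '0 0 0 -0.03 0 0 0; 0 0 0 -0.03 0 0 0'
python3 -m inch '0 0 0 -0.03 0 0 0; 0 0 0 -0.03 0 0 0'
```

```text
t: 16.35
eef_pos: [0.5096, -0.0794, 0.1775]
ee_rot: [-3.141, -0.0, -3.141]
force: [0.0, 0.4, 1.0]
width: 0.0007
t: 16.6
eef_pos: [0.5097, -0.0794, 0.1774]
ee_rot: [-3.141, -0.0, -3.141]
force: [-0.8, -0.0, 3.3]
width: 0.0003
```

```bash
python3 -m inch '0 0.3 0 -0.05 0 0 0; 0 0.6 0 -0.05 0 0 0; 0 0.9 0 -0.05 0 0 0'
python3 -m inch '0 0.3 0 -0.04 0 0 0; 0 0.6 0 -0.04 0 0 0; 0 0.6 0 -0.04 0 0 0'
```

```text
t: 16.98
eef_pos: [0.5194, -0.0794, 0.1774]
ee_rot: [-3.141, 0.001, -3.14]
force: [-1.9, 1.4, 6.2]
width: 0.0001
t: 17.35
eef_pos: [0.5261, -0.0793, 0.1772]
ee_rot: [-3.141, 0.002, -3.14]
force: [0.2, 0.3, 4.2]
width: 0.0008
```

```bash
python3 -m inch '0 0.3 0 -0.04 0 0 0; 0 0.6 0 -0.04 0 0 0; 0 0.6 0 -0.04 0 0 0'
python3 -m inch '0 0 0 0.5 0 0 0; 0 -1 0 1 0 0 0; 0 -3 0 1 0 0 0; 0 -3 0 1 0 0 0; 0 -3 0 1 0 0 0'
python3 - <<'E'
from h import *
s=grab_frame('side'); save(s,'s4.png',(250,120,400,230),5)
print([(r['location'],r['p'],onz(s,r['location'],.15)) for r in pinpoint('side','jaw_face')[:2]])
E
```

```text
t: 17.73
eef_pos: [0.532, -0.0794, 0.1766]
ee_rot: [-3.141, 0.001, -3.14]
force: [-1.4, 0.3, 4.3]
width: 0.0006
t: 18.35
eef_pos: [0.5022, -0.0793, 0.187]
ee_rot: [-3.141, 0.002, -3.14]
force: [0.4, -0.3, 0.9]
width: 0.0001
[([321.1, 201.4], 0.82, array([0.49818559, 0.06180156, 0.15      ])), ([306.5, 200.7], 0.61, array([0.52562668, 0.07381211, 0.15      ]))]
```

View pics/s4.png

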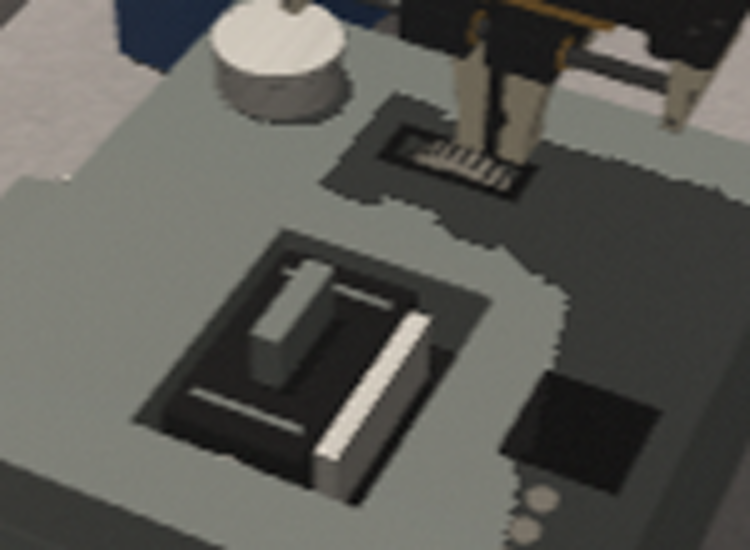

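The jaw has advanced about 11 mm and is about to touch the cartridge. Next is the second stroke.

```bash
python3 -m inch '0 0.8 0 -0.4 0 0 0; 0 0.8 0 -0.8 0 0 0; 0 0.8 0 -0.9 0 0 0; 0 0.8 0 -0.9 0 0 0'
python3 -m inch '0 0 0 -0.05 0 0 0; 0 0 0 -0.05 0 0 0'
python3 -m inch '0 0 0 -0.04 0 0 0; 0 0 0 -0.04 0 0 0'
```

```text
t: 18.95
eef_pos: [0.5103, -0.0793, 0.1775]
ee_rot: [-3.141, 0.001, -3.14]
force: [-1.1, 0.2, -0.1]
width: 0.0001
t: 19.2
eef_pos: [0.5103, -0.0794, 0.1771]
ee_rot: [-3.141, 0.001, -3.14]
force: [0.6, 0.2, 1.5]
width: 0.0003
t: 19.45
eef_pos: [0.5103, -0.0794, 0.1769]
ee_rot: [-3.141, 0.002, -3.14]
force: [-0.2, -0.5, 1.9]
width: 0.0006
```

```bash
python3 -m inch '0 0.3 0 -0.05 0 0 0; 0 0.6 0 -0.05 0 0 0; 0 0.7 0 -0.05 0 0 0'
python3 -m inch '0 0.3 0 -0.05 0 0 0; 0 0.5 0 -0.05 0 0 0; 0 0.5 0 -0.05 0 0 0'
python3 -m inch '0 0.2 0 -0.05 0 0 0; 0 0.4 0 -0.05 0 0 0; 0 0.4 0 -0.05 0 0 0'
python3 - <<'E'
from h import *
s=grab_frame('side'); save(s,'s5.png',(250,120,400,230),5)
print([(r['location'],r['p'],onz(s,r['location'],.15)) for r in pinpoint('side','jaw_face')[:2]])
E
```

```text
t: 19.82
eef_pos: [0.5178, -0.0794, 0.1769]
ee_rot: [-3.14, 0.002, -3.14]
force: [-2.8, 1.4, 6.8]
width: 0.0005
t: 20.2
eef_pos: [0.5228, -0.0795, 0.177]
ee_rot: [-3.14, 0.002, -3.14]
force: [-3.9, 1.6, 7.2]
width: 0.0004
t: 20.58
eef_pos: [0.5255, -0.0798, 0.1768]
ee_rot: [-3.14, -0.001, -3.14]
force: [-8.3, 1.7, 10.6]
width: 0.0004
[([320.2, 197.4], 0.78, array([0.50490473, 0.05242194, 0.15      ]))]
```

Tangential force climbed to 8 N, which suggests the jaw is clamped. Lifting off and checking.

```bash
python3 -m inch '0 0 0 0.3 0 0 0; 0 0 0 2 0 0 0; 0 0 -3 6 0 0 0; 0 -2 -8 10 0 0 0; 0 -4 -14 12 0 0 0; 0 -6 -20 12 0 0 0; 0 -8 -26 12 0 0 0; 0 -8 -26 12 0 0 0; 0 -8 -26 12 0 0 0'
python3 - <<'E'
from h import *
s=grab_frame('side'); t=grab_frame('top')
A=cv2.resize(t['pixels'][165:230,250:345],None,fx=6,fy=6,interpolation=2)[:,:,::-1]
B=cv2.resize(s['pixels'][160:225,270:365],None,fx=6,fy=6,interpolation=2)[:,:,::-1]
cv2.imwrite('pics/f.png',cv2.resize(np.hstack([A,B]),(800,274)))
cv2.imwrite('pics/f2.png',np.vstack([A,B])[:, :][:780])
for n,z in (('jaw_face',.15),('cartridge',.13)):
  for c,F in (('top',t),('side',s)): print(n,c,[(r['location'],r['p'],onz(F,r['location'],z)) for r in pinpoint(c,n)[:2]])
g=cv2.cvtColor(t['pixels'],cv2.COLOR_RGB2GRAY)
for c in (275,283,296,310,318): print(c,[(r,int(g[r,c])) for r in range(168,220)])
for r in (170,219): print(r,onz(t,(296,r),.17))
E
```

```text
t: 21.8
eef_pos: [0.4453, -0.3404, 0.2964]
ee_rot: [-3.14, -0.001, 3.141]
force: [0.0, -0.4, -0.2]
width: 0.0004
jaw_face top [([298.5, 204.7], 0.58, array([0.50800436, 0.05430347, 0.15      ]))]
jaw_face side [([317.5, 198.1], 0.81, array([0.50895508, 0.0567965 , 0.15      ]))]
cartridge top [([299.8, 192.4], 0.55, array([0.53710123, 0.05272155, 0.13      ]))]
cartridge side [([431.8, 187.4], 0.87, array([ 0.30761119, -0.10676949,  0.13      ])), ([308.3, 198.5], 0.58, array([0.53430009, 0.04947437, 0.13      ]))]
275 [(168, 159), (169, 166), (170, 166), (171, 162), (172, 100), (173, 48), (174, 47), (175, 80), (176, 117), (177, 135), (178, 134), (179, 136), (180, 136), (181, 135), (182, 137), (183, 130), (184, 134), (185, 137), (186, 136), (187, 132), (188, 133), (189, 141), (190, 146), (191, 147), (192, 146), (193, 148), (194, 146), (195, 148), (196, 144), (197, 143), (198, 143), (199, 134), (200, 97), (201, 57), (202, 45), (203, 55), (204, 153), (205, 230), (206, 242), (207, 241), (208, 240), (209, 177), (210, 79), (211, 51), (212, 40), (213, 18), (214, 12), (215, 10), (216, 17), 
[... 1774 characters left out ...]
, (217, 38), (218, 51), (219, 48)]
318 [(168, 173), (169, 173), (170, 174), (171, 165), (172, 104), (173, 50), (174, 47), (175, 54), (176, 68), (177, 76), (178, 77), (179, 73), (180, 74), (181, 75), (182, 73), (183, 72), (184, 75), (185, 75), (186, 73), (187, 74), (188, 71), (189, 73), (190, 74), (191, 72), (192, 74), (193, 75), (194, 72), (195, 76), (196, 72), (197, 73), (198, 73), (199, 73), (200, 69), (201, 58), (202, 51), (203, 45), (204, 113), (205, 178), (206, 199), (207, 200), (208, 195), (209, 128), (210, 58), (211, 48), (212, 36), (213, 34), (214, 37), (215, 35), (216, 37), (217, 48), (218, 49), (219, 48)]
170 [0.5740125  0.05947948 0.17      ]
219 [0.47620406 0.05804491 0.17      ]
```

View pics/f2.png

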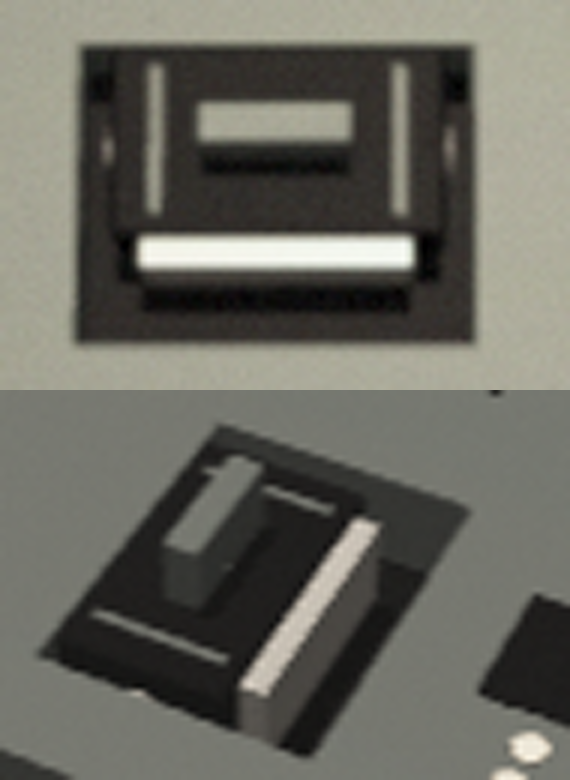

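The picture shows the cartridge square, touching the far wall, with the jaw hard against its near side. The jaw-to-wall gap measures about 63 to 64 mm, and the cartridge is 64 mm wide.

```bash
python3 -c "
from station import arm; print(arm.job_done())"
```

```text
the job is handed in; nothing more can be done
None
```

The cartridge is in the bay and clamped against the far wall, and the job is handed in at about 22 s of robot time. `job_done` gives no verdict, so the result below rests on my own checks.

- **Placing:** I gripped the black cartridge by its rib, carried it over the printer, lowered it slowly until it touched the floor, and let go.
- **Locking:** Two light fingertip strokes turned the wheel. The wheel readings peaked at about 10.6 N down and 8.3 N along the rim. The rim force rose sharply at the end, as expected when the jaw clamps. I then lifted off and moved the arm clear.
- **Last pictures:** The cartridge looks square and up against the far wall. The gap between jaw and far wall measured about 63–64 mm, against the 64 mm cartridge, and the jaw face stood about 14 mm on the near side of the bay's centre.
- **Not confirmed:**
  - I inferred the jaw's remaining grip from the closing force and the gap; I could not measure it directly.
  - I also did not re-measure the stapler and the tin at the end; no move went near them.
- **Disagreements:** The network's estimates of the cartridge and jaw positions were up to about 1 cm apart between views, so I relied on the picture edges. The arm also stopped about 5 mm above its commanded height at the grasp, which I handled by going on the measured positions.

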